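Refill the knob feeder and switch it on

ROBOT

A 6-joint arm with a two-finger parallel gripper is mounted at the origin on the work surface. World frame = base frame: x ahead of the robot, y to its left, z up, the work surface at z = 0. Lengths are in m, angles in rad, forces in N, time in s.
With the tool pointing down it reaches from about 0.3 to 0.875 m from the base axis. Payload 6.4 kg.
Tool frame: the origin (TCP) lies at the very end of the fingers, on their centre line; the grasp point (between the pads) lies 19 mm behind it (manip.tcp_to_grasp is the distance from the TCP to the grasp point, in m); z points along the fingers, y is the line along which they close (so a half turn about z gives the same grasp; the last joint's range is limited). The gripper opens to 88 mm and grips with 3 to 60 N. Pads are 18 mm wide; open, the fingers measure 123 mm over their backs; the gripper's body (75 mm by 187 mm) begins 45 mm behind the grasp point.
Start: joints at [-1.47, 0.181, 1.607, -0, 1.354, -0.206], TCP at [0.174, -0.548, 0.239] pointing down, gripper open.
Joint ranges: [-2.99, 2.99], [-0.89, 2.07], [0.3, 2.58], [-1.14, 4.28], [0, 2.63], [-3.12, 3.12]. Speed limits (rad/s): [2.57, 2.57, 3.01, 3.14, 3.14, 3.14].

INTERFACE

Orientations are given as a unit quaternion [w, x, y, z].
In Python, from workcell import manip, eyes, ticket gives the robot as it stands.
- The arm moves only by the tool carry_out, never from a script. Its argument "plan" is a list of rows, each a list of 6 numbers: the shift along the world's x, y, z normalised to -1 to 1, where 1 is 25 mm, then the turn, a rotation vector about the world's x, y, z normalised to -1 to 1, where 1 is 6 degrees. A call has 1 to 12 rows; each row shifts and turns the commanded pose from where the row before left it; what a row does not reach is not made up. A row lasts 1/12 s, in which the tool goes at most 41.7 mm and 7.16 degrees, less where a joint would pass 70% of its speed; a pose out of reach is approached as far as the arm can. A call with a number of a shift or a turn outside -1 to 1 is refused whole. A call with a gripper value outside its range is refused whole. "grip" is the gripper command: -1 is fully open, 1 is shut, values between are in proportion, set as the call begins (left out, the last holds). The fingers move at their own pace and stop on an object; "grip_force" is the grip in N (left out, the last holds). Time passes only in rows, so rows that do not move let the fingers close. It gives the time, the measured TCP pose, the force, the opening and the grip force at its end, in the units of the state.
- manip.get_state(): the state, without advancing time (a new reading comes with each control period).
- eyes.camera(name): name is "scene" or "side" or "wrist"; returns a dict with "frame" (400x640x3 uint8, red, green, blue), "z_map" (400x640 float32, m along the optical axis (not along the pixel's ray), 0 where there is no reading), "mtx" (3x3 intrinsics, pixels), "R" (3x3) and "t" (3): a world point X has camera coordinates R X + t. Camera axes: x right, y down, z forward; pixel columns grow to the right and rows downward; lengths in m; the calibration is good to about 2 mm. A picture is of the moment at which its call begins.
- ticket.hand_in(): hands the job in; it is judged then, once.
The state is a dict: "clock": time; "joint_positions": joint angles; "joint_velocities": joint speeds; "effort": joint torques, N m; "tcp_pos": TCP position; "eef_rot": TCP orientation; "ft_force": force on the tool from outside, world axes, zero at the start; "wrist_torque": the same for the moment, N m; "width": finger opening in m; "grasp_force": force on a finger pad.
Only numpy, scipy, OpenCV 4.12 (cv2) and the standard library are available. Lean on these libraries where they do the work, as an engineer would, in place of code of your own. Each camera call takes 0.05 s, during which the arm holds its last target. There are 200 camera calls.

TASK

Take the square cup that holds the six ball knobs and pour them all from the raised cup into the open hopper on top of the low feeder, spilling none. Then stand the emptied cup upright in the free half of the empties tray without disturbing the empty cup that is already there, and finally push the feeder's toggle lever fully over, away from the robot, to switch it on.

Things in the scene. Friction and masses are not known exactly. Their poses are not given: they have to be found in the camera images.
- cup_mid (a point): The filled parts cup: a white plastic square beaker, open at the top, standing upright on the table at the start with six ball knobs in it. Outside 60 x 60 mm, 95 mm high, four flat upright walls 3 mm thick, floor 3 mm. It weighs about 70 g empty, about 170 g full. The knobs fill its lower 52 mm or so. This point is on its axis, 47.5 mm above its foot; x and y point square to its walls, z from foot to mouth.
- hopper (a point): Open sheet-metal hopper on top of the feeder, where the knobs go. The feeder is a fixed low red housing 190 mm (x) by 280 mm (y) by 60 mm high. The hopper is a rectangular pan, 170 x 170 mm outside, wall 4 mm, its rim 115 mm above the table. This point is the centre of the hopper's inner floor, 65 mm above the table; x and y run along the feeder's sides, z up.
- switch_tip (a point): Centre of the 26 mm metal ball at the upper end of the feeder's toggle lever (a 10 mm rod; this point is 80 mm from its pivot and 150 to 165 mm above the table). The lever stands on top of the red housing beside the hopper, 145 mm from the hopper's centre towards the feeder's -y side.
- switch (a joint): The toggle lever's angle in rad. 0 is off (leaning to the feeder's -x side, towards the robot); it swings about the feeder's y axis to 1.0, fully on (leaning to the feeder's +x side, away from the robot); 0.5 is upright. A push of 1 to 2 N at the ball moves it; it stays where it is left; it starts near off.
- tray_in (a point): Empties tray: shallow black plastic tray, fixed, open at the top, 150 mm (x) by 270 mm (y) outside, wall 4 mm thick, rim 22 mm above the table. One empty cup already stands in one half of it, 50 to 70 mm from the middle along the tray's y axis; the other half is free. This point is the centre of its inner floor, about 4 mm above the table; y runs along its length.
- empty_mid (a point): The other cup, a square beaker the same as the first but empty, standing upright in one half of the empties tray. This point is on its axis, 47.5 mm above its foot.
- knob0_mid (a point): One of the six ball knobs in the cup: smooth black plastic ball of 24 mm diameter with a flush brass insert, about 16 g; it rolls and slides easily (friction about 0.3). This point is the centre of the ball.
- knob1_mid (a point): One of the six ball knobs in the cup: smooth black plastic ball of 24 mm diameter with a flush brass insert, about 16 g; it rolls and slides easily (friction about 0.3). This point is the centre of the ball.
- knob2_mid (a point): One of the six ball knobs in the cup: smooth black plastic ball of 24 mm diameter with a flush brass insert, about 16 g; it rolls and slides easily (friction about 0.3). This point is the centre of the ball.
- knob3_mid (a point): One of the six ball knobs in the cup: smooth black plastic ball of 24 mm diameter with a flush brass insert, about 16 g; it rolls and slides easily (friction about 0.3). This point is the centre of the ball.
- knob4_mid (a point): One of the six ball knobs in the cup: smooth black plastic ball of 24 mm diameter with a flush brass insert, about 16 g; it rolls and slides easily (friction about 0.3). This point is the centre of the ball.
- knob5_mid (a point): One of the six ball knobs in the cup: smooth black plastic ball of 24 mm diameter with a flush brass insert, about 16 g; it rolls and slides easily (friction about 0.3). This point is the centre of the ball.
Mind the look-alikes: they are no part of the job. Leave any green look-alike of the part that bears cup_mid alone.

How it is judged:
By the outcome, as a careful person would: the job done as asked, in the order asked, and still so for the second after the job is handed in, with the robot touching nothing.
It also fails if it takes over 72 s, if anything falls off the work surface, if the arm or the gripper's body presses on something with over 40 N, if the wrist force passes 120 N, or if a joint passes its speed limit or range.

## Working session

There is one attempt and no reset: what is moved stays moved. The work goes in short steps, Python scripts to look and compute and a tool call to move; the robot and the scene stay as the last step left them, time stands still between calls to the robot, and variables do not carry over. Pictures are saved under pics/ and viewed, at most 10 in all, crops included, and the job is handed in when it is done.

Besides the shell and the picture viewer there is one more tool, called after ">>>" in YAML: its name, and indented under it one key for each argument. carry_out: Moves the arm, as the interface text tells. Scaled input: -1 to 1 covers 25 mm each way for a shift and 6 degrees each way for a turn. Its arguments: {"type":"object","properties":{"plan":{"type":"array","items":{"type":"array","items":{"type":"number"}}},"grip":{"type":"number"},"grip_force":{"type":"number"}},"required":["plan"]}

```bash
mkdir -p pics
python3 - <<'E'
from workcell import manip, eyes
import cv2,numpy as np,pickle
D={}
for n in("scene","side"):
    c=eyes.camera(n);D[n]=c
    print(n,c["mtx"].tolist(),c["R"].round(3).tolist(),c["t"].round(3).tolist(), (-c["R"].T@c["t"]).round(3))
    cv2.imwrite(f"pics/{n}0.png",c["frame"][:,:,::-1])
pickle.dump(D,open("d.pkl","wb"))
s=manip.get_state();print(s)
E
```

```text
scene [[429.5848902309932, 0.0, 318.61793297162626], [0.0, 429.5848902309932, 194.025531152565], [0.0, 0.0, 1.0]] [[-0.543, 0.84, 0.007], [0.585, 0.385, -0.714], [-0.602, -0.383, -0.7]] [0.269, -0.276, 1.649] [1.301 0.513 0.956]
side [[473.6741347959818, 0.0, 316.1477379842838], [0.0, 473.6741347959818, 202.28542198189143], [0.0, 0.0, 1.0]] [[-0.957, -0.289, -0.009], [-0.217, 0.739, -0.638], [0.191, -0.609, -0.77]] [0.565, 0.165, 1.273] [0.333 0.816 1.09 ]
{'clock': 0.1, 'joint_positions': array([-1.47027846e+00,  1.81444233e-01,  1.60783942e+00, -1.52609501e-05,
        1.35382848e+00, -2.06269591e-01]), 'joint_velocities': array([ 0.00043586,  0.00013307, -0.00181525, -0.00163118, -0.0022512 ,
       -0.0005331 ]), 'effort': array([ 9.95540904e-04, -4.34816909e+01, -3.42694330e+01,  7.03434111e-02,
        3.39684414e-02, -4.02734008e-05]), 'tcp_pos': array([ 0.17363046, -0.54767705,  0.23794605]), 'eef_rot': array([-7.59071508e-04,  9.88257695e-01,  1.52794472e-01,  3.27132539e-05]), 'ft_force': array([0.40980812, 0.17730336, 0.11872414]), 'wrist_torque': array([ 0.00867311,  0.02152198, -0.03155069]), 'grasp_force': 0.0, 'width': 0.08823120131881437}
```

View pics/scene0.png

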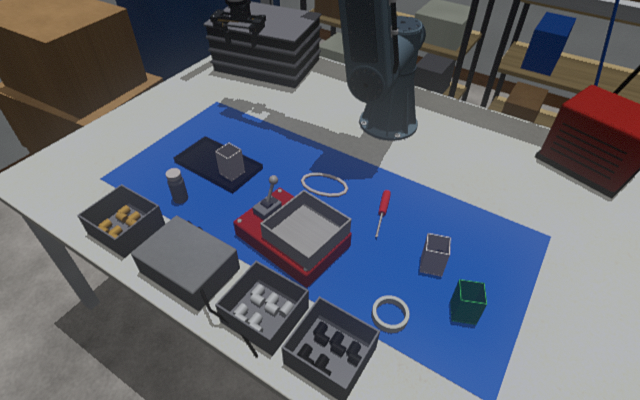

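View pics/side0.png

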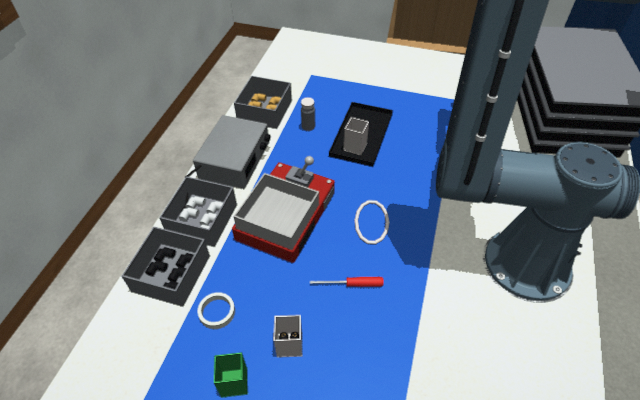

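The scene view shows the filled cup at (436,255), the green look-alike at (468,300), the hopper at (307,230), the lever ball at (273,180) and the tray at (218,162) with its empty cup at (230,160). The side view shows the filled cup at (288,335), the hopper at (280,210), the ball at (309,160) and the tray at (362,133).

```bash
cat > h.py <<'E'
import numpy as np,cv2
def cloud(c):
    z=c["z_map"];v,u=np.mgrid[:400,:640];K=c["mtx"]
    P=np.stack([(u-K[0,2])*z/K[0,0],(v-K[1,2])*z/K[1,1],z],-1)
    W=(P-c["t"])@c["R"]; W[z==0]=np.nan; return W
def ray(c,u,v):
    K=c["mtx"];d=c["R"].T@np.array([(u-K[0,2])/K[0,0],(v-K[1,2])/K[1,1],1]);return -c["R"].T@c["t"],d
def tri(c1,p1,c2,p2):
    o1,d1=ray(c1,*p1);o2,d2=ray(c2,*p2)
    s=np.linalg.lstsq(np.stack([d1,-d2],1),o2-o1,rcond=None)[0]
    a,b=o1+s[0]*d1,o2+s[1]*d2;return (a+b)/2,np.linalg.norm(a-b)
def rect(P):
    (x,y),(w,h),a=cv2.minAreaRect((P[:,:2]*1000).astype(np.float32));return [round(float(k),1) for k in(x,y,w,h,a)]
E
python3 - <<'E'
import pickle;from h import *
D=pickle.load(open("d.pkl","rb"))
R={"scene":dict(cup=(415,228,458,282),hop=(258,190,355,275),red=(225,180,358,285),tray=(170,132,268,192),emp=(212,140,248,184),ball=(264,172,283,190)),
"side":dict(cup=(268,308,308,362),hop=(230,170,322,252),red=(228,158,340,262),tray=(325,98,398,168),emp=(340,112,372,158),ball=(300,152,318,166))}
Z=dict(cup=(.085,.105),hop=(.107,.122),red=(.052,.067),tray=(.016,.028),emp=(.085,.105),ball=(.13,.19))
for n in R:
    W=cloud(D[n])
    for k,(a,b,c,d) in R[n].items():
        P=W[b:d,a:c].reshape(-1,3);P=P[~np.isnan(P[:,0])];lo,hi=Z[k]
        Q=P[(P[:,2]>lo)&(P[:,2]<hi)]
        print(n,k,len(Q),rect(Q) if len(Q)>3 else 0,Q[:,2].mean().round(4),np.percentile(P[:,2],[2,50,98]).round(3), Q.mean(0).round(4))
S={n:cv2.resize(D[n]["frame"][b:d,a:c],None,fx=4,fy=4,interpolation=2) for n,(a,b,c,d) in dict(scene=(400,220,500,330),side=(205,300,315,400)).items()}
im=np.zeros((440,840,3),np.uint8)
im[:440,:400]=S["scene"][:440];im[:400,400:840]=S["side"]
cv2.imwrite("pics/crop.png",cv2.resize(im[:,:,::-1],(800,419)))
E
```

```text
scene cup 169 [543.6, 396.4, 63.8, 60.6, 18.1] 0.0903 [-0.005  0.     0.092] [0.5446 0.3981 0.0903]
scene hop 572 [676.8, 47.7, 235.8, 172.9, 82.3] 0.1118 [-0.004  0.061  0.113] [0.6857 0.0753 0.1118]
scene red 3606 [743.2, 21.3, 279.8, 315.2, 81.8] 0.0602 [-0.005  0.046  0.113] [0.6993 0.0431 0.0602]
scene tray 344 [592.7, -372.9, 274.3, 240.1, 87.7] 0.0198 [-0.005  0.001  0.098] [ 0.5647 -0.3429  0.0198]
scene emp 176 [556.1, -304.0, 64.3, 61.8, 84.1] 0.0922 [-0.004  0.016  0.096] [ 0.5557 -0.3038  0.0922]
scene ball 85 [636.9, -58.5, 22.1, 21.9, 20.1] 0.1551 [-0.005 -0.001  0.165] [ 0.6394 -0.0576  0.1551]
side cup 206 [537.4, 396.4, 58.8, 63.0, 18.1] 0.0927 [-0.003  0.008  0.095] [0.5377 0.3985 0.0927]
side hop 600 [670.6, 50.7, 231.3, 173.3, 81.9] 0.1128 [-0.003  0.063  0.115] [0.6736 0.0804 0.1128]
side red 3047 [727.3, 21.4, 282.6, 306.0, 82.2] 0.0617 [-0.003  0.057  0.115] [0.6754 0.0419 0.0617]
side tray 389 [541.6, -371.5, 278.6, 151.3, 87.7] 0.021 [-0.004  0.003  0.093] [ 0.5416 -0.3479  0.021 ]
side emp 187 [547.8, -306.1, 68.8, 61.3, 85.4] 0.0934 [-0.001  0.016  0.099] [ 0.548  -0.3036  0.0934]
side ball 73 [625.5, -60.1, 22.9, 24.0, 67.1] 0.1596 [-0.004  0.002  0.167] [ 0.6264 -0.0566  0.1596]
```

View pics/crop.png

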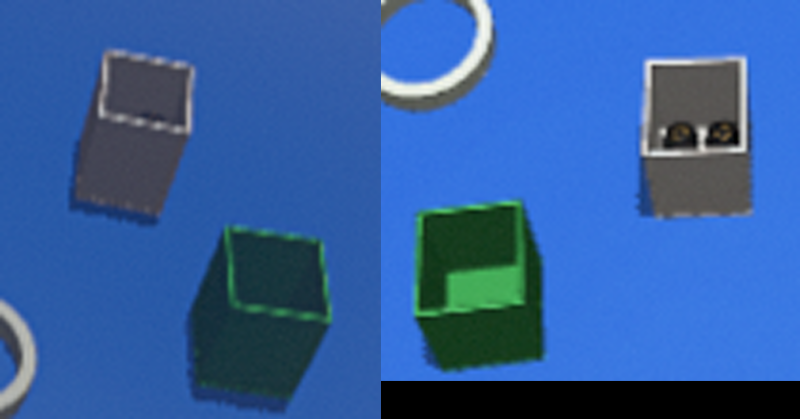

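The crop shows the white cup's rim: scene corners around (427..450, 233..254) and side corners around (274..301, 316..340), with knobs visible inside. The yaw is about 18°. I'll start the transit with the tool tilting on the way, and log joint and TCP data to identify the arm geometry.

>>> carry_out:
  plan:
    - [0.8, 1, 0.5, 0, 0, 0]
    - [0.8, 1, 0.5, 0, 0, 0]
    - [0.8, 1, 0.5, 0, 0, 0]
    - [0.8, 1, 0.5, 0, 0, 0]
    - [0.8, 1, 0.5, 0, 0, 0]
    - [0.8, 1, 0.5, 0, 0, 0]
    - [0.8, 1, 0.5, 0, 0, 0]
    - [0.8, 1, 0.5, 0, 0, 0]
    - [0.8, 1, 0.5, 0, 0, 0]
    - [0.8, 1, 0, 0, 0, 0]

```text
clock: 0.93
tcp_pos: [0.3749, -0.2974, 0.3538]
eef_rot: [0.002, 0.988, 0.153, 0.001]
ft_force: [0.2, -1.9, -0.0]
width: 0.088
grasp_force: 0.0
```

```bash
cat >> h.py <<'E'
def log():
    from workcell import manip
    import json
    s=manip.get_state();r=dict(q=s["joint_positions"].tolist(),p=s["tcp_pos"].tolist(),r=s["eef_rot"].tolist())
    open("log.jsonl","a").write(json.dumps(r)+"\n");print({k:np.round(v,3).tolist() for k,v in r.items()},"t",s["clock"],"f",np.round(s["ft_force"],1),"w",round(s["width"],4),round(s["grasp_force"],1))
E
python3 - <<'E'
from h import *;import pickle
log()
D=pickle.load(open("d.pkl","rb"));a,b=D["scene"],D["side"]
print("cup rim",tri(a,(438.2,243.75),b,(287.4,327.75)))
E
```

```text
{'q': [-0.919, -0.12, 1.686, 0.0, 1.571, 0.345], 'p': [0.375, -0.297, 0.354], 'r': [0.002, 0.988, 0.153, 0.001]} t 0.9333 f [ 0.2 -1.9 -0. ] w 0.088 0.0
cup rim (array([0.53788329, 0.39513711, 0.08796462]), np.float64(0.0025666903166978827))
```

>>> carry_out:
  plan:
    - [0, 1, 0, 0.3, -0.95, 0]
    - [0, 1, 0, 0.3, -0.95, 0]
    - [0, 1, 0, 0.3, -0.95, 0]
    - [0, 1, 0, 0.3, -0.95, 0]
    - [0, 1, 0, 0.3, -0.95, 0]
    - [0, 1, 0, 0.3, -0.95, 0]
    - [0, 1, 0, 0, 0, 0]
    - [0, 1, 0, 0, 0, 0]
    - [0, 1, 0, 0, 0, 0]
    - [0, 1, 0, 0, 0, 0]

```text
clock: 1.77
tcp_pos: [0.3733, -0.0475, 0.3507]
eef_rot: [-0.047, 0.94, 0.144, 0.304]
ft_force: [0.4, 0.9, 0.5]
width: 0.088
grasp_force: 0.0
```

```bash
python3 -c "
from h import *;log()"
```

```text
{'q': [-1.028, -0.857, 2.258, 0.606, 1.572, 0.292], 'p': [0.373, -0.048, 0.351], 'r': [-0.047, 0.94, 0.144, 0.304]} t 1.7667 f [0.4 0.9 0.5] w 0.088 0.0
```

>>> carry_out:
  plan:
    - [0, 1, -0.5, 0.3, -0.95, 0]
    - [0, 1, -0.5, 0.3, -0.95, 0]
    - [0, 1, -0.5, 0.3, -0.95, 0]
    - [0, 1, -0.5, 0.3, -0.95, 0]
    - [0, 1, -0.5, 0.3, -0.95, 0]
    - [0, 1, 0, 0, 0, 0]
    - [0, 1, 0, 0, 0, 0]

```text
clock: 2.35
tcp_pos: [0.4592, 0.0941, 0.3044]
eef_rot: [-0.098, 0.84, 0.142, 0.514]
ft_force: [0.6, -0.4, -1.3]
width: 0.088
grasp_force: 0.0
```

```bash
python3 -c "
from h import *;log()"
```

```text
{'q': [-0.648, -0.894, 2.577, 1.087, 1.016, 0.189], 'p': [0.459, 0.094, 0.304], 'r': [-0.098, 0.84, 0.142, 0.514]} t 2.35 f [ 0.6 -0.4 -1.3] w 0.088 0.0
```

```bash
cat > k.py <<'E'
import numpy as np,json,itertools
from scipy.spatial.transform import Rotation as Ro
from scipy.optimize import least_squares
S=[json.loads(l) for l in open("log.jsonl")]
q0=dict(q=[-1.47027846,.181444233,1.60783942,-1.5e-5,1.35382848,-.206269591],p=[.17363046,-.54767705,.23794605],r=[-7.59e-4,.988257695,.152794472,3.27e-5])
S=[q0]+S
qR=lambda r:Ro.from_quat([r[1],r[2],r[3],r[0]])
def E(ax,a):return Ro.from_euler(ax,a)
def chain(q,s,T):
    A=E('z',q[0]);B=A*E('y',q[1]);C=B*E('y',q[2]);F=C*E('z',s[0]*q[3]);G=F*E('y',s[1]*q[4]);H=G*E('z',s[2]*q[5])*E('z',T)
    return A,B,C,F,G,H
def fk(q,m):
    A,B,C,F,G,H=chain(q,m['s'],m['T']);p=m['p']
    # p: z1, a1, y-off, a2, a3(x elbow off), d4, d6, wrist x off
    return A.apply([p[1],p[2],p[0]])+B.apply([0,0,p[3]])+C.apply([p[4],0,p[5]])+G.apply([p[7],p[8],p[6]]),H
def load():
    m=json.load(open("model.json"));return m
if __name__=="__main__":
    best=[]
    for s in itertools.product([1,-1],[1,-1],[1,-1]):
        for T in np.arange(4)*np.pi/2:
            e=max((chain(d['q'],s,T)[5].inv()*qR(d['r'])).magnitude() for d in S);best.append((e,s,T))
    best.sort(key=lambda b:b[0]);print(best[:3])
    s,T=best[0][1:]
    f=lambda p:np.concatenate([fk(d['q'],dict(s=s,T=T,p=p))[0]-d['p'] for d in S]+[1e-4*(p-x0)])
    x0=np.array([.2,0,.118,.4,0,.4,.25,0,0])
    r=least_squares(f,x0);print(r.x.round(4),np.abs(f(r.x)[:-9]).max())
    json.dump(dict(s=s,T=T,p=r.x.tolist()),open("model.json","w"))
E
python3 k.py
```

```text
[(3.1481108913501073e-07, (1, 1, 1), np.float64(1.5707963267948966)), (0.689386872586393, (1, 1, -1), np.float64(1.5707963267948966)), (1.5707963267948963, (1, 1, 1), np.float64(0.0))]
[ 0.3134 -0.      0.1178  0.4382  0.0855  0.5145  0.3115 -0.     -0.    ] 4.058972583043108e-08
```

```bash
cat > ik.py <<'E'
import numpy as np
from k import load,E,Ro
m=load();P=m['p'];T=m['T'];LO=np.array([-2.99,-.89,.3,-1.14,0,-3.12]);HI=np.array([2.99,2.07,2.58,4.28,2.63,3.12])
def ik(p,R):
    """returns q or None; R Rotation of tool, p TCP"""
    W=np.asarray(p)-R.apply([0,0,P[6]]);r2=W[0]**2+W[1]**2-P[2]**2
    if r2<0:return None
    r=np.sqrt(r2);q1=np.arctan2(W[1],W[0])-np.arctan2(P[2],r);z=W[2]-P[0];L=np.hypot(P[4],P[5]);o=np.arctan2(P[4],P[5])
    c=(r*r+z*z-P[3]**2-L*L)/(2*P[3]*L)
    if abs(c)>1:return None
    t=np.arccos(c);q2=np.arctan2(r,z)-np.arctan2(L*np.sin(t),P[3]+L*np.cos(t));q3=t-o
    M=(E('z',q1)*E('y',q2+q3)).inv()*R*E('z',T).inv()
    a=M.as_matrix();q4=np.arctan2(a[1,2],a[0,2]);q5=np.arccos(np.clip(a[2,2],-1,1));q6=np.arctan2(a[2,1],-a[2,0])
    q4=(q4+1.14)%(2*np.pi)-1.14;q1=(q1+np.pi)%(2*np.pi)-np.pi
    q=np.array([q1,q2,q3,q4,q5,q6])
    return q if (q>LO).all() and (q<HI).all() else None
def toolR(az,tilt,flip):
    """tool z at azimuth az, tilt deg below horizontal; y horizontal"""
    az,t=np.radians([az,tilt]);d=np.array([np.cos(az)*np.cos(t),np.sin(az)*np.cos(t),-np.sin(t)])
    y=np.array([-np.sin(az),np.cos(az),0])*flip;return Ro.from_matrix(np.stack([np.cross(y,d),y,d],1))
BODY=np.array([[x,y,z] for x in(-.0375,.0375) for y in(-.0935,.0935) for z in(-.064,-.2)])
E
cat > scan.py <<'E'
from ik import *
from k import S,fk
d=S[-1];from k import qR
print(ik(d['p'],qR(d['r'])),d['q'])
C=np.array([.538,.395,.0]);H=np.array([.685,.079,0])
for az in(18,108,198,288):
  for tilt in(10,20,30,40,50):
    for fl in(1,-1):
      R=toolR(az,tilt,fl);g=C+[0,0,.062];p=g+R.apply([0,0,.019]);q=ik(p,R)
      if q is None: continue
      W=p-R.apply([0,0,P[6]])
      # pour options
      out=[]
      for psi in range(az-180,az+180,15):
        for rel in(-90,-60,-30,30,60,90)[0:6]:   # tip dir relative to tool azimuth
          tip=np.radians(psi+rel);td=np.array([np.cos(tip),np.sin(tip),0]);ax=np.cross([0,0,1],td)
          ok=True;prev=None;minb=9
          for th in range(0,131,10):
            Rp=Ro.from_rotvec(ax*np.radians(th))*E('z',np.radians(psi-az))*R
            gp=H-td*.05+[0,0,.24];qq=ik(gp+Rp.apply([0,0,.019]),Rp)
            if qq is None or(prev is not None and np.abs(qq-prev).max()>.6):ok=False;break
            prev=qq;minb=min(minb,(gp+Rp.apply([0,0,.019])+Rp.apply(BODY))[:,2].min())
          if ok:out.append((psi,rel,round(minb,3)))
      print(az,tilt,fl,q.round(2),"Wz",W[2].round(3),out)
E
python3 scan.py
```

```text
None [-0.6480424448912706, -0.8935756244350922, 2.576901200710743, 1.0869964066783424, 1.0162885395650365, 0.18868088926277998]
18 10 1 [0.56 0.77 2.05 3.42 1.09 1.48] Wz 0.113 [(-27, 90, np.float64(0.124)), (-12, 90, np.float64(0.124)), (3, 90, np.float64(0.124)), (18, 90, np.float64(0.124)), (33, 90, np.float64(0.124)), (48, 90, np.float64(0.124)), (63, 60, np.float64(0.164)), (63, 90, np.float64(0.124)), (78, 60, np.float64(0.164)), (78, 90, np.float64(0.124)), (93, 60, np.float64(0.164)), (93, 90, np.float64(0.124)), (108, 60, np.float64(0.164)), (108, 90, np.float64(0.124)), (123, 30, np.float64(0.201)), (123, 60, np.float64(0.164)), (123, 90, np.float64(0.124)), (138, 90, np.float64(0.124))]
18 10 -1 [ 0.56  0.77  2.05  3.42  1.09 -1.66] Wz 0.113 [(-27, -90, np.float64(0.124)), (-12, -90, np.float64(0.124)), (3, -90, np.float64(0.124)), (3, -60, np.float64(0.164)), (18, -90, np.float64(0.124)), (18, -60, np.float64(0.164)), (18, -30, np.float64(0.201)), (33, -90, np.float64(0.124)), (33, -60, np.float64(0.164)), (33, -30, np.float64(0.201)), (33, 30, np.float64(0.201)), (48, -9
[... 28228 characters left out ...]
, np.float64(0.107)), (198, 60, np.float64(0.107)), (213, 60, np.float64(0.107)), (303, -60, np.float64(0.107)), (318, -60, np.float64(0.107)), (318, -30, np.float64(0.158)), (333, -60, np.float64(0.107)), (333, -30, np.float64(0.158)), (348, -90, np.float64(0.064)), (348, -60, np.float64(0.107)), (348, -30, np.float64(0.158)), (363, -90, np.float64(0.064)), (363, -60, np.float64(0.107)), (363, -30, np.float64(0.158)), (378, -90, np.float64(0.064)), (378, -60, np.float64(0.107)), (393, -90, np.float64(0.064)), (393, -60, np.float64(0.107)), (408, -90, np.float64(0.064)), (408, -60, np.float64(0.107)), (423, -90, np.float64(0.064)), (438, -90, np.float64(0.064)), (453, 90, np.float64(0.064))]
```

```bash
cat > leg.py <<'E'
from ik import *
from k import qR
def leg(a,b,n=None,show=True,name=""):
    (p0,R0),(p1,R1)=a,b;dp=np.asarray(p1)-p0;rv=(R1*R0.inv()).as_rotvec()
    need=max(np.abs(dp).max()/.025,np.linalg.norm(dp)/.0417,np.abs(np.degrees(rv)).max()/6,np.degrees(np.linalg.norm(rv))/7.16)
    bad=0;mx=np.zeros(6);N=max(1,int(np.ceil(need))) if n is None else n;prev=None
    for i in range(N+1):
        q=ik(p0+dp*i/N,Ro.from_rotvec(rv*i/N)*R0)
        if q is None:bad+=1;prev=None;continue
        if prev is not None:mx=np.maximum(mx,np.abs(q-prev)*12)
        prev=q
    print(name,"rows",round(need,1),"N",N,"shift",(dp/.025/N).round(3),"turn",(np.degrees(rv)/6/N).round(3),"bad",bad,"spd",mx.round(1),"q",None if prev is None else prev.round(2))
def tcp(g,R,back=0):return np.asarray(g)+R.apply([0,0,.019-back])
def now():
    from workcell import manip
    s=manip.get_state();return s["tcp_pos"],qR(s["eef_rot"])
E
python3 - <<'E'
from leg import *
C=np.array([.538,.395,0]);H=np.array([.685,.079,0])
for tilt in(15,):
  Rg=toolR(18,tilt,-1)
  n=now()
  Rm=toolR(60,40,-1)
  for Rm_,nm in((toolR(90,40,-1),'90/40'),(toolR(60,40,-1),'60/40'),(toolR(60,20,-1),'60/20')):
    mid=(np.array([.48,.25,.30]),Rm_);leg(n,mid,name=nm);leg(mid,(tcp(C+[0,0,.2],Rg,.008),Rg),name="->hover")
  hov=(tcp(C+[0,0,.2],Rg,.008),Rg);gr=(tcp(C+[0,0,.062],Rg,.008),Rg)
  leg(hov,gr,name="descend")
  up=(tcp(C+[0,0,.25],Rg,.008),Rg);leg(gr,up,name="lift")
  for psi in(-8,0,10,18):
   for z in(.235,.25):
    lev=toolR(psi,0,-1);td=np.array([np.sin(np.radians(psi)),-np.cos(np.radians(psi)),0])
    gp=H-td*.05+[0,0,z]
    pre=(tcp(gp,lev),lev);leg(up,pre,name=f"carry{psi} {z}")
    ax=lev.apply([0,0,1]);
    for th in(60,100,130):
      e=Ro.from_rotvec(ax*np.radians(th))*lev;q=ik(tcp(gp,e),e);print(th,None if q is None else q.round(2))
E
```

```text
90/40 rows 11.7 N 12 shift [ 0.069  0.52  -0.015] turn [-0.168  0.098  0.972] bad 1 spd [0.6 1.1 0.8 0.4 0.6 1.1] q [-0.22  0.02  1.89  0.84  1.52 -0.4 ]
->hover rows 11.8 N 12 shift [ 0.227  0.494 -0.343] turn [ 0.3   -0.218 -0.983] bad 0 spd [1.3 1.1 0.8 5.5 1.6 4. ] q [ 0.56  0.3   2.17  3.54  0.66 -1.83]
60/40 rows 6.7 N 7 shift [ 0.119  0.891 -0.025] turn [-0.226  0.227  0.955] bad 1 spd [0.8 1.1 0.9 0.4 0.3 0.6] q [-0.21 -0.28  2.15  0.93  1.14 -0.04]
->hover rows 6.9 N 7 shift [ 0.389  0.847 -0.588] turn [ 0.383 -0.473 -0.984] bad 0 spd [1.6 1.7 0.9 8.8 2.4 7.3] q [ 0.56  0.3   2.17  3.54  0.66 -1.83]
60/20 rows 6.7 N 7 shift [ 0.119  0.891 -0.025] turn [ 0.086 -0.146  0.954] bad 1 spd [0.6 1.3 0.7 0.7 0.4 1.4] q [-0.37 -0.2   2.31  1.34  1.27 -0.47]
->hover rows 7.0 N 7 shift [ 0.389  0.847 -0.588] turn [ 0.077 -0.095 -0.999] bad 0 spd [1.9 1.3 1.  5.6 2.2 4. ] q [ 0.56  0.3   2.17  3.54  0.66 -1.83]
descend rows 5.5 N 6 shift [ 0.    0.   -0.92] turn [0. 0. 0.] bad 0 spd [0.  0.8 0.3 0.3 0.6 0.4] q [ 0.56  0.69  2.08  3.44  0.96 -1.68]
lift rows 7.5 N 8 shift [0.   0.   0.94
[... 1647 characters left out ...]
8]
60 [-0.11  0.37  2.17  2.81  1.   -0.34]
100 [-0.11  0.37  2.17  2.81  1.    0.36]
130 [-0.11  0.37  2.17  2.81  1.    0.89]
carry18 0.235 rows 10.6 N 11 shift [ 0.507 -0.967 -0.044] turn [ 0.07  -0.216  0.   ] bad 0 spd [0.9 0.5 0.3 1.8 0.7 1.4] q [-0.21  0.41  2.17  2.54  1.09 -1.26]
60 [-0.21  0.41  2.17  2.54  1.09 -0.22]
100 [-0.21  0.41  2.17  2.54  1.09  0.48]
130 [-0.21  0.41  2.17  2.54  1.09  1.  ]
carry18 0.25 rows 10.6 N 11 shift [ 0.507 -0.967  0.01 ] turn [ 0.07  -0.216  0.   ] bad 0 spd [0.9 0.4 0.3 1.8 0.7 1.4] q [-0.21  0.36  2.18  2.53  1.06 -1.24]
60 [-0.21  0.36  2.18  2.53  1.06 -0.19]
100 [-0.21  0.36  2.18  2.53  1.06  0.51]
130 [-0.21  0.36  2.18  2.53  1.06  1.03]
```

>>> carry_out:
  plan:
    - [0.12, 0.9, 0, 0.09, -0.15, 0.95]
    - [0.12, 0.9, 0, 0.09, -0.15, 0.95]
    - [0.12, 0.9, 0, 0.09, -0.15, 0.95]
    - [0.12, 0.9, 0, 0.09, -0.15, 0.95]
    - [0.12, 0.9, 0, 0.09, -0.15, 0.95]
    - [0.12, 0.9, 0, 0.09, -0.15, 0.95]
    - [0.12, 0.9, 0, 0.09, -0.15, 0.95]
    - [0, 0, 0, 0, 0, 0]
  grip: -1

```text
clock: 3.02
tcp_pos: [0.4804, 0.2533, 0.3024]
eef_rot: [-0.291, 0.708, 0.41, 0.496]
ft_force: [-0.4, -0.2, 0.2]
width: 0.0882
grasp_force: 0.0
```

Run:
```python
from leg import *
from h import log
log()
C=np.array([.538,.395,0]);Rg=toolR(18,15,-1);hov=(tcp(C+[0,0,.2],Rg,.008),Rg)
leg(now(),hov,name="hov");leg(now(),hov,18,name="hov")
```

```text
{'q': [-0.363, -0.195, 2.299, 1.339, 1.271, -0.466], 'p': [0.48, 0.253, 0.302], 'r': [-0.291, 0.708, 0.41, 0.496]} t 3.0167 f [-0.4 -0.2  0.2] w 0.0882 0.0
hov rows 7.1 N 8 shift [ 0.338  0.725 -0.526] turn [ 0.061 -0.083 -0.882] bad 0 spd [1.6 1.2 0.9 4.9 1.9 3.5] q [ 0.56  0.3   2.17  3.54  0.66 -1.83]
hov rows 7.1 N 18 shift [ 0.15   0.322 -0.234] turn [ 0.027 -0.037 -0.392] bad 0 spd [0.7 0.5 0.4 2.2 0.9 1.6] q [ 0.56  0.3   2.17  3.54  0.66 -1.83]
```

>>> carry_out:
  plan:
    - [0.15, 0.32, -0.2, 0.03, -0.04, -0.39]
    - [0.15, 0.32, -0.2, 0.03, -0.04, -0.39]
    - [0.15, 0.32, -0.2, 0.03, -0.04, -0.39]
    - [0.15, 0.32, -0.2, 0.03, -0.04, -0.39]
    - [0.15, 0.32, -0.2, 0.03, -0.04, -0.39]
    - [0.15, 0.32, -0.2, 0.03, -0.04, -0.39]
    - [0.15, 0.32, -0.2, 0.03, -0.04, -0.39]
    - [0.15, 0.32, -0.2, 0.03, -0.04, -0.39]
    - [0.15, 0.32, -0.2, 0.03, -0.04, -0.39]

```text
clock: 3.77
tcp_pos: [0.5131, 0.3234, 0.2593]
eef_rot: [-0.193, 0.758, 0.27, 0.561]
ft_force: [-0.3, 0.2, 0.4]
width: 0.0882
grasp_force: 0.0
```

>>> carry_out:
  plan:
    - [0.15, 0.32, -0.2, 0.03, -0.04, -0.39]
    - [0.15, 0.32, -0.2, 0.03, -0.04, -0.39]
    - [0.15, 0.32, -0.2, 0.03, -0.04, -0.39]
    - [0.15, 0.32, -0.2, 0.03, -0.04, -0.39]
    - [0.15, 0.32, -0.2, 0.03, -0.04, -0.39]
    - [0.15, 0.32, -0.2, 0.03, -0.04, -0.39]
    - [0.15, 0.32, -0.2, 0.03, -0.04, -0.39]
    - [0.15, 0.32, -0.2, 0.03, -0.04, -0.39]
    - [0.15, 0.32, -0.2, 0.03, -0.04, -0.39]
    - [0, 0, 0, 0, 0, 0]

```text
clock: 4.6
tcp_pos: [0.5466, 0.3964, 0.2146]
eef_rot: [-0.095, 0.781, 0.125, 0.604]
ft_force: [-0.1, 0.7, -0.1]
width: 0.0882
grasp_force: 0.0
```

Run:
```python
from leg import *
from h import *
from workcell import eyes
log()
C=np.array([.538,.395,0]);Rg=toolR(18,15,-1);hov=(tcp(C+[0,0,.2],Rg,.008),Rg)
leg(now(),hov,1,name="err")
c=eyes.camera("wrist");cv2.imwrite("pics/w1.png",c["frame"][:,:,::-1])
W=cloud(c);P=W.reshape(-1,3);P=P[~np.isnan(P[:,0])]
Q=P[(P[:,2]>.08)&(P[:,2]<.105)&(np.hypot(P[:,0]-.538,P[:,1]-.395)<.06)];print(len(Q),rect(Q) if len(Q)>5 else 0)
```

```text
{'q': [0.563, 0.252, 2.176, 3.553, 0.636, -1.847], 'p': [0.547, 0.396, 0.215], 'r': [-0.095, 0.781, 0.125, 0.604]} t 4.6 f [-0.1  0.7 -0.1] w 0.0882 0.0
err rows 0.7 N 1 shift [ 0.062  0.076 -0.696] turn [-0.003  0.072 -0.009] bad 0 spd [0.  0.6 0.1 0.1 0.3 0.3] q [ 0.56  0.3   2.17  3.54  0.66 -1.83]
300 [566.5, 406.1, 7.6, 59.1, 22.9]
```

View pics/w1.png

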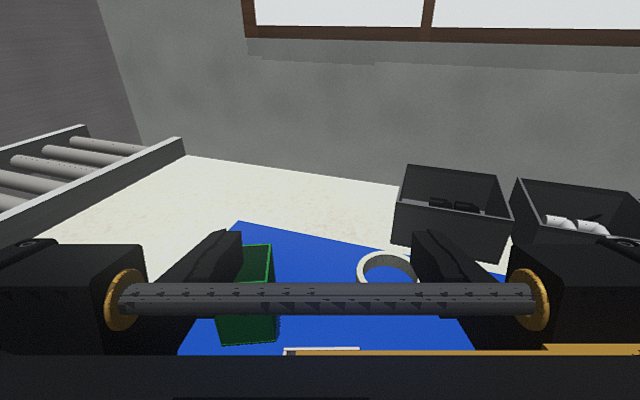

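The wrist view shows the far rim edge of the cup at (285–360, 350), centred between the fingers at columns 210 and 440. Its depth puts the cup centre at about (0.539, 0.397), which agrees with the estimate. Next I descend and grip.

>>> carry_out:
  plan:
    - [0.06, 0.1, -0.9, 0, 0.07, 0]
    - [0, 0, -0.9, 0, 0, 0]
    - [0, 0, -0.9, 0, 0, 0]
    - [0, 0, -0.9, 0, 0, 0]
    - [0, 0, -0.9, 0, 0, 0]
    - [0, 0, -0.9, 0, 0, 0]
    - [0, 0, -0.8, 0, 0, 0]
    - [0, 0, 0, 0, 0, 0]

```text
clock: 5.32
tcp_pos: [0.5472, 0.3961, 0.0559]
eef_rot: [-0.095, 0.785, 0.125, 0.599]
ft_force: [0.4, -0.4, 0.5]
width: 0.0879
grasp_force: 0.0
```

>>> carry_out:
  plan:
    - [0, 0, 0, 0, 0, 0]
    - [0, 0, 0, 0, 0, 0]
    - [0, 0, 0, 0, 0, 0]
    - [0, 0, 0, 0, 0, 0]
    - [0, 0, 0, 0, 0, 0]
    - [0, 0, 0, 0, 0, 0]
    - [0, 0, 0, 0, 0, 0]
    - [0, 0, 0, 0, 0, 0]
  grip: 1
  grip_force: 20

```text
clock: 5.98
tcp_pos: [0.5492, 0.3984, 0.0621]
eef_rot: [-0.096, 0.782, 0.125, 0.603]
ft_force: [-3.1, -1.2, 7.8]
width: 0.0599
grasp_force: 20.0
```

>>> carry_out:
  plan:
    - [0, 0, 0.3, 0, 0, 0]
    - [0, 0, 0.6, 0, 0, 0]
    - [0, 0, 0.9, 0, 0, 0]
    - [0, 0, 1, 0, 0, 0]
    - [0, 0, 1, 0, 0, 0]
    - [0, 0, 1, 0, 0, 0]
    - [0, 0, 1, 0, 0, 0]
    - [0, 0, 0.9, 0, 0, 0]
    - [0, 0, 0.6, 0, 0, 0]
    - [0, 0, 0.3, 0, 0, 0]
    - [0, 0, 0, 0, 0, 0]

```text
clock: 6.9
tcp_pos: [0.5486, 0.3982, 0.2522]
eef_rot: [-0.096, 0.782, 0.125, 0.603]
ft_force: [0.1, -0.0, -1.5]
width: 0.0597
grasp_force: 20.0
```

Run:
```python
from leg import *
from h import *
from workcell import eyes
log()
H=np.array([.685,.079,0]);psi=-8;t=np.radians(psi)
lev=toolR(psi,0,-1);td=np.array([np.sin(t),-np.cos(t),0]);gp=H-td*.05+[0,0,.245]
print(td,lev.apply([0,0,1]));pre=(tcp(gp,lev,.008),lev);print(pre[0])
leg(now(),pre,16,name="carry")
a=eyes.camera("side");cv2.imwrite("pics/s2.png",cv2.resize(a["frame"][150:400,150:450,::-1],(600,500)))
```

```text
{'q': [0.562, 0.156, 2.169, 3.619, 0.539, -1.925], 'p': [0.549, 0.398, 0.252], 'r': [-0.096, 0.782, 0.125, 0.603]} t 6.9 f [ 0.1 -0.  -1.5] w 0.0597 20.0
[-0.1391731  -0.99026807  0.        ] [ 9.90268069e-01 -1.39173101e-01  1.77375475e-16]
[0.7028516 0.1269825 0.245    ]
carry rows 10.8 N 16 shift [ 0.386 -0.678 -0.018] turn [ 0.014 -0.155 -0.27 ] bad 0 spd [0.3 0.3 0.2 0.2 0.3 0.2] q [ 0.13  0.43  2.09  3.47  0.97 -1.76]
```

View pics/s2.png

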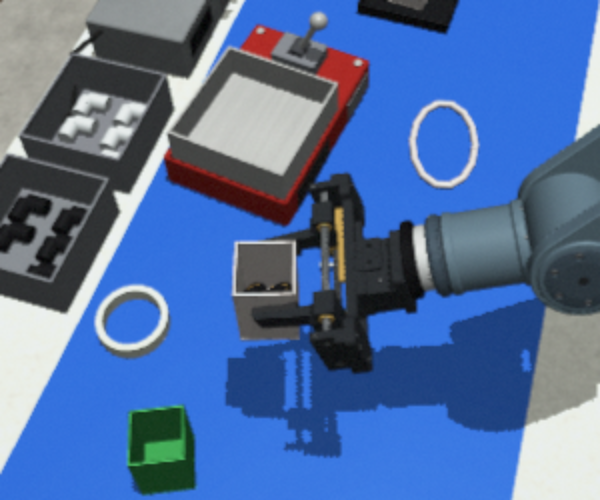

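The side crop shows the cup held upright at (265,270) with the knobs inside, and the hopper at (253,120). Next I carry it to the pour pose.

>>> carry_out:
  plan:
    - [0.15, -0.26, 0, 0, -0.06, -0.1]
    - [0.3, -0.53, 0, 0.01, -0.12, -0.21]
    - [0.38, -0.66, 0, 0.01, -0.15, -0.26]
    - [0.38, -0.66, 0, 0.01, -0.15, -0.26]
    - [0.38, -0.66, 0, 0.01, -0.15, -0.26]
    - [0.38, -0.66, 0, 0.01, -0.15, -0.26]
    - [0.38, -0.66, 0, 0.01, -0.15, -0.26]
    - [0.38, -0.66, 0, 0.01, -0.15, -0.26]
    - [0.38, -0.66, 0, 0.01, -0.15, -0.26]

```text
clock: 7.7
tcp_pos: [0.6265, 0.2605, 0.2475]
eef_rot: [-0.021, 0.752, 0.04, 0.657]
ft_force: [0.3, 0.1, -0.9]
width: 0.0601
grasp_force: 20.0
```

>>> carry_out:
  plan:
    - [0.38, -0.66, 0, 0.01, -0.15, -0.26]
    - [0.38, -0.66, 0, 0.01, -0.15, -0.26]
    - [0.38, -0.66, 0, 0.01, -0.15, -0.26]
    - [0.38, -0.66, 0, 0.01, -0.15, -0.26]
    - [0.38, -0.66, 0, 0.01, -0.15, -0.26]
    - [0.38, -0.66, -0.1, 0.01, -0.15, -0.26]
    - [0.38, -0.66, -0.1, 0.01, -0.15, -0.26]
    - [0.3, -0.53, -0.1, 0.01, -0.12, -0.21]
    - [0.15, -0.26, 0, 0, -0.06, -0.1]
    - [0, 0, 0, 0, 0, 0]

```text
clock: 8.53
tcp_pos: [0.7044, 0.1255, 0.2406]
eef_rot: [0.051, 0.708, -0.045, 0.703]
ft_force: [-0.1, 0.1, -1.1]
width: 0.06
grasp_force: 20.0
```

Run:
```python
from leg import *
from h import *
from workcell import eyes
log()
H=np.array([.685,.079,0]);psi=-8;t=np.radians(psi)
lev=toolR(psi,0,-1);td=np.array([np.sin(t),-np.cos(t),0]);gp=H-td*.05+[0,0,.245]
pre=(tcp(gp,lev,.008),lev)
leg(now(),pre,1,name="err")
R=now()[1];ax=R.apply([0,0,1]);print(ax)
for th in(60,90,100,110,120,130,140):
  e=Ro.from_rotvec(ax*np.radians(th))*R;up=e.apply(toolR(18,15,-1).inv().apply([0,0,1]))
  g=now()[0]-ax*.019;print(th,up.round(2),"tilt",np.degrees(np.arccos(up[2])).round(),"mouth",(g+.035*up).round(3),"body",(now()[0]+e.apply(BODY))[:,2].min().round(3), ik(now()[0],e) is not None)
# hopper rim refined: rim points in feeder frame from stored views
import pickle
D=pickle.load(open("d.pkl","rb"))
for n in D:
    P=cloud(D[n]).reshape(-1,3);P=P[~np.isnan(P[:,0])]
    Q=P[(P[:,2]>.105)&(P[:,2]<.122)]-[.685,.079,0];u=Q[:,:2]@np.array([[.990,.139],[-.139,.990]])
    k=(np.abs(u)<.1).all(1);print(n,k.sum(),rect((u[k])))
```

```text
{'q': [0.124, 0.434, 2.088, 3.46, 0.968, -1.762], 'p': [0.704, 0.126, 0.241], 'r': [0.051, 0.708, -0.045, 0.703]} t 8.5333 f [-0.1  0.1 -1.1] w 0.06 20.0
err rows 0.2 N 1 shift [-0.063  0.057  0.177] turn [ 0.072 -0.075 -0.029] bad 0 spd [0.1 0.1 0.  0.1 0.  0. ] q [ 0.13  0.43  2.09  3.47  0.97 -1.76]
[ 0.99065804 -0.13620525 -0.00669227]
60 [-0.37 -0.79  0.49] tilt 61.0 mouth [0.673 0.1   0.258] body 0.141 True
90 [-0.39 -0.92  0.01] tilt 89.0 mouth [0.672 0.096 0.241] body 0.147 True
100 [-0.39 -0.91 -0.16] tilt 99.0 mouth [0.672 0.096 0.235] body 0.143 True
110 [-0.38 -0.87 -0.32] tilt 109.0 mouth [0.672 0.098 0.229] body 0.14 True
120 [-0.37 -0.8  -0.47] tilt 118.0 mouth [0.673 0.1   0.224] body 0.141 True
130 [-0.36 -0.7  -0.61] tilt 128.0 mouth [0.673 0.104 0.219] body 0.145 True
140 [-0.35 -0.59 -0.73] tilt 137.0 mouth [0.673 0.108 0.215] body 0.152 True
scene 644 [-4.1, -1.4, 172.9, 174.2, 0.2]
side 681 [-10.2, -2.5, 176.0, 173.2, 89.9]
```

>>> carry_out:
  plan:
    - [0, 0, -0.1, 0.5, -0.07, 0]
    - [0, 0, -0.1, 0.8, -0.11, 0]
    - [0, 0, -0.1, 0.8, -0.11, 0]
    - [0, 0, -0.1, 0.8, -0.11, 0]
    - [0, 0, 0, 0.8, -0.11, 0]
    - [0, 0, 0, 0.8, -0.11, 0]
    - [0, 0, 0, 0.8, -0.11, 0]
    - [0, 0, 0, 0.8, -0.11, 0]
    - [0, 0, 0, 0.8, -0.11, 0]
    - [0, 0, 0, 0.6, -0.08, 0]
    - [0, 0, 0, 0.5, -0.07, 0]
    - [0, 0, 0, 0.4, -0.06, 0]

```text
clock: 9.53
tcp_pos: [0.7036, 0.1281, 0.2323]
eef_rot: [-0.26, 0.619, -0.343, 0.657]
ft_force: [0.0, 0.1, -1.3]
width: 0.0598
grasp_force: 20.0
```

>>> carry_out:
  plan:
    - [0, 0, 0, 0.4, -0.055, 0]
    - [0, 0, 0, 0.4, -0.055, 0]
    - [0, 0, 0, 0.4, -0.055, 0]
    - [0, 0, 0, 0.4, -0.055, 0]
    - [0, 0, 0, 0.4, -0.055, 0]
    - [0, 0, 0, 0.4, -0.055, 0]
    - [0, 0, 0, 0.4, -0.055, 0]
    - [0, 0, 0, 0.4, -0.055, 0]
    - [0, 0, 0, 0.4, -0.055, 0]
    - [0, 0, 0, 0.4, -0.055, 0]
    - [0, 0, 0, 0.4, -0.055, 0]
    - [0, 0, 0, 0.4, -0.055, 0]

```text
clock: 10.53
tcp_pos: [0.7036, 0.1282, 0.2323]
eef_rot: [-0.417, 0.512, -0.487, 0.572]
ft_force: [0.1, 0.3, -1.8]
width: 0.0598
grasp_force: 20.0
```

>>> carry_out:
  plan:
    - [0, 0, 0, 0.4, -0.055, 0]
    - [0, 0, 0, 0.4, -0.055, 0]
    - [0, 0, 0, 0.4, -0.055, 0]
    - [0, 0, 0, 0.4, -0.055, 0]
    - [0, 0, 0, 0.4, -0.055, 0]
    - [0, 0, 0, 0.4, -0.055, 0]
    - [0, 0, 0, 0.4, -0.055, 0]
    - [0, 0, 0, 0.4, -0.055, 0]
    - [0, 0, 0, 0.4, -0.055, 0]
    - [0, 0, 0, 0.4, -0.055, 0]
    - [0, 0, 0, 0.4, -0.055, 0]
    - [0, 0, 0, 0, 0, 0]

```text
clock: 11.53
tcp_pos: [0.7037, 0.1281, 0.2325]
eef_rot: [0.537, -0.386, 0.591, -0.462]
ft_force: [-0.9, -0.5, -2.2]
width: 0.0597
grasp_force: 20.0
```

>>> carry_out:
  plan:
    - [0, 0, 0, 0.4, -0.055, 0]
    - [0, 0, 0, 0.4, -0.055, 0]
    - [0, 0, 0, 0.4, -0.055, 0]
    - [0, 0, 0, 0.4, -0.055, 0]
    - [0, 0, 0, 0.4, -0.055, 0]
    - [0, 0, 0, 0, 0, 0]
    - [0, 0, 0, 0, 0, 0]
    - [0, 0, 0, 0, 0, 0]
    - [0, 0, 0, 0, 0, 0]

```text
clock: 12.28
tcp_pos: [0.704, 0.1275, 0.2325]
eef_rot: [0.582, -0.321, 0.628, -0.404]
ft_force: [0.3, 0.5, 0.0]
width: 0.0601
grasp_force: 20.0
```

Run:
```python
from leg import *
from h import *
from workcell import eyes
log()
R=now()[1];up=R.apply(toolR(18,15,-1).inv().apply([0,0,1]));print(up)
a=eyes.camera("side")["frame"][130:290,200:400];b=eyes.camera("scene")["frame"][150:310,220:420]
cv2.imwrite("pics/p3.png",cv2.resize(np.hstack([a,b])[:,:,::-1],(800,320)))
```

```text
{'q': [0.127, 0.464, 2.083, 3.452, 1.004, 0.32], 'p': [0.704, 0.128, 0.233], 'r': [0.582, -0.321, 0.628, -0.404]} t 12.2833 f [0.3 0.5 0. ] w 0.0601 20.0
[-0.36800283 -0.80958805 -0.45731948]
```

View pics/p3.png

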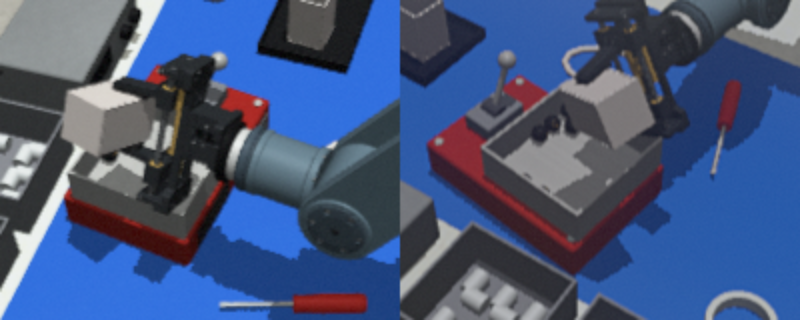

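The views show knobs in the hopper, around (545,130) in the right panel. The wrist load has dropped to about 0. I'll tilt further to make sure the cup is empty.

>>> carry_out:
  plan:
    - [0, 0, 0, 0.6, -0.08, 0]
    - [0, 0, 0, 0.6, -0.08, 0]
    - [0, 0, 0, 0.6, -0.08, 0]
    - [0, 0, 0, 0.6, -0.08, 0]
    - [0, 0, 0, 0.6, -0.08, 0]
    - [0, 0, 0, 0, 0, 0]
    - [0, 0, 0, 0, 0, 0]
    - [0, 0, 0, 0, 0, 0]
    - [0, 0, 0, 0, 0, 0]
    - [0, 0, 0, 0, 0, 0]

```text
clock: 13.22
tcp_pos: [0.704, 0.1274, 0.2324]
eef_rot: [0.638, -0.217, 0.671, -0.307]
ft_force: [0.8, -0.6, -0.5]
width: 0.0599
grasp_force: 20.0
```

>>> carry_out:
  plan:
    - [-0.3, 0.2, 0.8, -0.8, 0.11, 0]
    - [-0.3, 0.2, 0.8, -0.8, 0.11, 0]
    - [-0.3, 0.2, 0.8, -0.8, 0.11, 0]
    - [-0.3, 0.2, 0.8, -0.8, 0.11, 0]
    - [-0.3, 0, 0.6, -0.8, 0.11, 0]
    - [-0.3, 0, 0.6, -0.8, 0.11, 0]
    - [-0.3, 0, 0, -0.8, 0.11, 0]
    - [-0.3, 0, 0, -0.8, 0.11, 0]
    - [-0.3, 0, 0, -0.8, 0.11, 0]
    - [-0.3, 0, 0, -0.8, 0.11, 0]
    - [-0.3, 0, 0, -0.8, 0.11, 0]
    - [-0.3, 0, 0, -0.8, 0.11, 0]

```text
clock: 14.22
tcp_pos: [0.6135, 0.1473, 0.3425]
eef_rot: [-0.408, 0.519, -0.48, 0.578]
ft_force: [-0.4, -0.1, -0.9]
width: 0.0598
grasp_force: 20.0
```

>>> carry_out:
  plan:
    - [-0.7, 0, 0, -0.8, 0.11, 0]
    - [-0.8, 0, 0, -0.8, 0.11, 0]
    - [-0.8, 0, 0, -0.8, 0.11, 0]
    - [-0.8, 0, 0, -0.8, 0.11, 0]
    - [-0.8, 0, 0, -0.8, 0.11, 0]
    - [-0.8, 0, 0, -0.8, 0.11, 0]
    - [-0.8, 0, 0, -0.8, 0.11, 0]
    - [0, 0, 0, -0.8, 0.11, 0]
    - [0, 0, 0, -0.8, 0.11, 0]
    - [0, 0, 0, -0.8, 0.11, 0]
    - [0, 0, 0, -0.8, 0.11, 0]
    - [0, 0, 0, 0, 0, 0]

```text
clock: 15.22
tcp_pos: [0.4764, 0.1474, 0.3426]
eef_rot: [-0.105, 0.68, -0.198, 0.699]
ft_force: [-0.5, 0.0, -0.9]
width: 0.0603
grasp_force: 20.0
```

Run:
```python
from leg import *
from h import *
from workcell import eyes
log()
a=eyes.camera("side");b=eyes.camera("scene")
cv2.imwrite("pics/p4.png",cv2.resize(np.hstack([a["frame"][130:290,220:340],b["frame"][180:290,225:365][:160].copy() if 0 else b["frame"][150:310,225:365]])[:,:,::-1],(780,480)))
R=now()[1];print("up",R.apply(toolR(18,15,-1).inv().apply([0,0,1])).round(3))
F=np.array([.541,-.443,0])
for az in(-2,-20,-40,-60):
  Rt=toolR(az,15,-1)
  hi=(tcp(F+[0,0,.26],Rt,.008),Rt);lo=(tcp(F+[0,0,.07],Rt,.008),Rt)
  leg(now(),hi,36,name=f"to{az}");leg(hi,lo,name="down")
```

```text
{'q': [0.359, -0.281, 2.535, 3.847, 0.817, -1.665], 'p': [0.476, 0.147, 0.343], 'r': [-0.105, 0.68, -0.198, 0.699]} t 15.2167 f [-0.5  0.  -0.9] w 0.0603 20.0
up [-0.309 -0.372  0.875]
to-2 rows 23.6 N 36 shift [ 0.083 -0.656 -0.095] turn [-0.11   0.077  0.041] bad 16 spd [1.  0.6 0.5 1.1 0.7 0.5] q [-1.28  0.33  1.93  1.56  1.16 -0.64]
down rows 7.6 N 8 shift [ 0.    0.   -0.95] turn [0. 0. 0.] bad 0 spd [0.  0.7 0.2 0.3 0.1 0.6] q [-1.28  0.75  1.86  1.71  1.18 -1.02]
to-20 rows 23.8 N 36 shift [ 0.083 -0.66  -0.095] turn [-0.096  0.093 -0.041] bad 17 spd [0.8 0.5 0.4 0.8 0.6 0.3] q [-1.18  0.21  2.09  1.89  0.85 -0.74]
down rows 7.6 N 8 shift [ 0.    0.   -0.95] turn [0. 0. 0.] bad 0 spd [0.  0.8 0.2 0.6 0.3 0.8] q [-1.18  0.69  2.01  2.16  1.04 -1.2 ]
to-40 rows 23.9 N 36 shift [ 0.081 -0.663 -0.095] turn [-0.079  0.11  -0.131] bad 16 spd [0.7 0.4 0.4 0.5 0.5 0.3] q [-0.97  0.15  2.15  2.6   0.53 -1.17]
down rows 7.6 N 8 shift [ 0.    0.   -0.95] turn [0. 0. 0.] bad 0 spd [0.  0.8 0.2 0.6 0.6 0.7] q [-0.97  0.67  2.07  2.81  0.93 -1.44]
to-60 rows 24.0 N 36 shift [ 0.078 -0.666 -0.095] turn [-0.06   0.124 -0.222] bad 9 spd [0.6 0.4 0.4 0.4 0.4 0.5] q [-0.72  0.22  2.08  3.79  0.54 -2.06]
down rows 7.6 N 8 shift [ 0.    0.   -0.95] turn [0. 0. 0.] bad 0 spd [0.  0.8 0.2 0.6 0.6 0.7] q [-0.72  0.7   2.    3.55  0.9  -1.75]
```

View pics/p4.png

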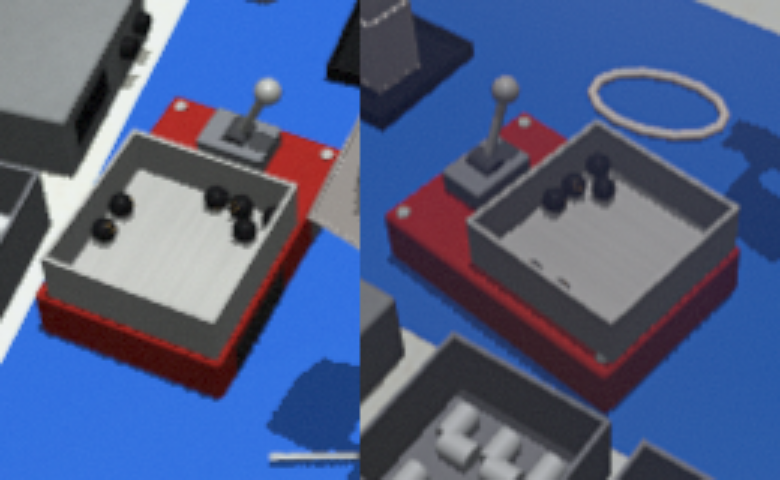

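All six knobs are in the hopper. The left panel shows five at (120,207), (104,230), (217,197), (240,208) and (245,230), plus one partly hidden at (268,215). Next I plan the route to the tray.

Run:
```python
from leg import *
n=now();F=np.array([.541,-.443,0])
for az in(-2,-20):
 Rt=toolR(az,15,-1)
 for x in(.6,.66):
  for y in(-.1,-.2):
   w=(np.array([x,y,.34]),Rt);hi=(tcp(F+[0,0,.22],Rt,.008),Rt)
   print(az,x,y);leg(n,w,18);leg(w,hi,18)
```

```text
-2 0.6 -0.1
 rows 9.9 N 18 shift [ 0.274 -0.55  -0.006] turn [-0.219  0.155  0.082] bad 4 spd [1.  0.6 0.4 2.1 0.9 1.5] q [-0.68 -0.3   2.34  1.78  0.63 -0.45]
 rows 13.7 N 18 shift [-0.108 -0.763 -0.273] turn [0. 0. 0.] bad 0 spd [0.7 0.5 0.5 0.1 0.6 0.3] q [-1.28  0.41  1.93  1.6   1.16 -0.73]
-2 0.6 -0.2
 rows 13.9 N 18 shift [ 0.274 -0.772 -0.006] turn [-0.219  0.155  0.082] bad 7 spd [1.3 0.8 0.5 1.4 1.1 0.5] q [-0.9  -0.17  2.25  1.67  0.84 -0.45]
 rows 9.7 N 18 shift [-0.108 -0.541 -0.273] turn [0. 0. 0.] bad 0 spd [0.4 0.4 0.3 0.1 0.3 0.3] q [-1.28  0.41  1.93  1.6   1.16 -0.73]
-2 0.66 -0.1
 rows 9.9 N 18 shift [ 0.408 -0.55  -0.006] turn [-0.219  0.155  0.082] bad 0 spd [1.  0.4 0.4 1.9 0.9 1.3] q [-0.57 -0.13  2.21  1.93  0.55 -0.57]
 rows 13.7 N 18 shift [-0.241 -0.763 -0.273] turn [0. 0. 0.] bad 0 spd [0.7 0.4 0.4 0.3 0.6 0.2] q [-1.28  0.41  1.93  1.6   1.16 -0.73]
-2 0.66 -0.2
 rows 13.9 N 18 shift [ 0.408 -0.772 -0.006] turn [-0.219  0.155  0.082] bad 2 spd [1.3 0.6 0.6 2.6 1.1 1.9] q [-0.78 -0.03  2.13  1.77  0.73 -0.49]
 rows 9.7 N 18 shift [-0.241 -0.541 -0.273] tu
[... 583 characters left out ...]
48 -0.273] turn [0. 0. 0.] bad 0 spd [0.5 0.4 0.3 0.3 0.5 0.1] q [-1.18  0.3   2.09  1.97  0.89 -0.86]
-20 0.66 -0.1
 rows 9.9 N 18 shift [ 0.408 -0.55  -0.006] turn [-0.192  0.187 -0.081] bad 0 spd [0.7 0.3 0.4 0.6 0.7 0.4] q [-0.31 -0.11  2.19  3.29  0.26 -1.71]
 rows 13.9 N 18 shift [-0.242 -0.77  -0.273] turn [0. 0. 0.] bad 0 spd [0.7 0.4 0.3 2.5 0.5 2.3] q [-1.18  0.3   2.09  1.97  0.89 -0.86]
-20 0.66 -0.2
 rows 13.9 N 18 shift [ 0.408 -0.772 -0.006] turn [-0.192  0.187 -0.081] bad 0 spd [1.  0.5 0.5 1.4 0.9 0.9] q [-0.56 -0.07  2.17  2.45  0.32 -0.96]
 rows 9.9 N 18 shift [-0.242 -0.548 -0.273] turn [0. 0. 0.] bad 0 spd [0.5 0.3 0.2 0.7 0.4 0.5] q [-1.18  0.3   2.09  1.97  0.89 -0.86]
```

>>> carry_out:
  plan:
    - [0.6, -0.82, 0, -0.33, 0.23, 0.12]
    - [0.6, -0.82, 0, -0.33, 0.23, 0.12]
    - [0.6, -0.82, 0, -0.33, 0.23, 0.12]
    - [0.6, -0.82, 0, -0.33, 0.23, 0.12]
    - [0.6, -0.82, 0, -0.33, 0.23, 0.12]
    - [0.6, -0.82, 0, -0.33, 0.23, 0.12]
    - [0.6, -0.82, 0, -0.33, 0.23, 0.12]
    - [0.6, -0.82, 0, -0.33, 0.23, 0.12]
    - [0.6, -0.82, 0, -0.33, 0.23, 0.12]
    - [0.6, -0.82, 0, -0.33, 0.23, 0.12]
    - [0.6, -0.82, 0, -0.33, 0.23, 0.12]
    - [0.6, -0.82, 0, -0.33, 0.23, 0.12]

```text
clock: 16.32
tcp_pos: [0.6458, -0.0811, 0.3442]
eef_rot: [0.002, 0.785, -0.025, 0.619]
ft_force: [-0.3, -0.0, -1.5]
width: 0.0597
grasp_force: 20.0
```

>>> carry_out:
  plan:
    - [-0.36, -1, 0, 0, 0, 0]
    - [-0.36, -1, 0, 0, 0, 0]
    - [-0.36, -1, 0, 0, 0, 0]
    - [-0.36, -1, 0, 0, 0, 0]
    - [-0.36, -1, 0, 0, 0, 0]
    - [-0.36, -1, 0, 0, 0, 0]
    - [-0.36, -1, -0.5, 0, 0, 0]
    - [-0.36, -1, -0.6, 0, 0, 0]
    - [-0.36, -1, -0.6, 0, 0, 0]
    - [-0.36, -1, -0.6, 0, 0, 0]
    - [-0.36, -1, -0.6, 0, 0, 0]
    - [-0.36, -1, -0.6, 0, 0, 0]

```text
clock: 17.32
tcp_pos: [0.5366, -0.3808, 0.2561]
eef_rot: [0.001, 0.785, -0.026, 0.619]
ft_force: [0.4, -0.1, -0.6]
width: 0.0599
grasp_force: 20.0
```

>>> carry_out:
  plan:
    - [0, -0.9, -0.6, 0, 0, 0]
    - [0, -0.7, -0.6, 0, 0, 0]
    - [0, 0, 0, 0, 0, 0]

```text
clock: 17.57
tcp_pos: [0.5363, -0.4227, 0.2238]
eef_rot: [0.001, 0.785, -0.028, 0.619]
ft_force: [0.1, -0.5, -0.8]
width: 0.0597
grasp_force: 20.0
```

Run:
```python
from leg import *
from h import *
from workcell import eyes
log()
F=np.array([.541,-.443,0]);Rt=toolR(-2,15,-1);hi=(tcp(F+[0,0,.16],Rt,.008),Rt)
leg(now(),hi,4)
R=now()[1];print("up",R.apply(toolR(18,15,-1).inv().apply([0,0,1])).round(3))
for n in("side","scene"):
    c=eyes.camera(n);W=cloud(c).reshape(-1,3);W=W[~np.isnan(W[:,0])]
    # held cup rim, and empty cup, tray rim
    for nm,(x,y,z0,z1,r) in dict(empty=(.552,-.305,.085,.105,.05)).items():
        Q=W[(abs(W[:,0]-x)<r)&(abs(W[:,1]-y)<r)&(W[:,2]>z0)&(W[:,2]<z1)];print(n,nm,len(Q),rect(Q) if len(Q)>5 else 0)
    if n=="side":cv2.imwrite("pics/t5.png",cv2.resize(c["frame"][60:220,260:460,::-1],(600,480)))
```

```text
{'q': [-1.306, 0.366, 1.995, 1.614, 1.191, -0.729], 'p': [0.536, -0.423, 0.224], 'r': [0.001, 0.785, -0.028, 0.619]} t 17.5667 f [ 0.1 -0.5 -0.8] w 0.0597 20.0
 rows 2.7 N 4 shift [ 0.153 -0.207 -0.667] turn [-0.075  0.062  0.026] bad 0 spd [0.1 0.5 0.3 0.1 0.1 0.4] q [-1.28  0.54  1.91  1.65  1.17 -0.86]
up [-0.026 -0.031  0.999]
side empty 184 [548.1, -304.3, 68.8, 60.9, 83.9]
scene empty 180 [556.7, -304.4, 65.7, 63.3, 83.9]
```

View pics/t5.png

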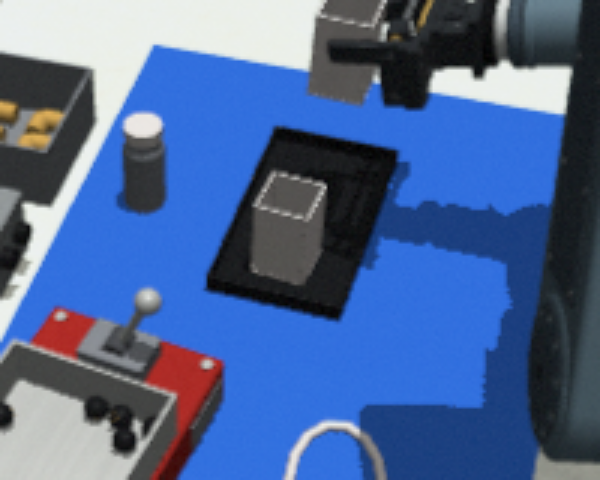

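The cup is held above the free half, and the tray corners sit at crop pixels (275,128), (397,152), (340,318) and (208,288). The empty cup at (288,228) is untouched. Next I lower it.

>>> carry_out:
  plan:
    - [0.15, -0.2, -0.65, -0.08, 0.06, 0.03]
    - [0.15, -0.2, -0.65, -0.08, 0.06, 0.03]
    - [0.15, -0.2, -0.65, -0.08, 0.06, 0.03]
    - [0.15, -0.2, -0.65, -0.08, 0.06, 0.03]
    - [0, 0, -0.8, 0, 0, 0]
    - [0, 0, -0.8, 0, 0, 0]
    - [0, 0, -0.6, 0, 0, 0]
    - [0, 0, -0.5, 0, 0, 0]
    - [0, 0, -0.2, 0, 0, 0]
    - [0, 0, 0, 0, 0, 0]

```text
clock: 18.5
tcp_pos: [0.5527, -0.4382, 0.0894]
eef_rot: [0.011, 0.792, -0.01, 0.61]
ft_force: [0.4, 0.3, -0.8]
width: 0.0599
grasp_force: 20.0
```

Run:
```python
from leg import *
from h import *
log()
F=np.array([.541,-.443,0]);Rt=toolR(-2,15,-1);hi=(tcp(F+[0,0,.069],Rt,.008),Rt)
leg(now(),hi,1)
R=now()[1];print("up",R.apply(toolR(18,15,-1).inv().apply([0,0,1])).round(3))
```

```text
{'q': [-1.279, 0.696, 1.882, 1.701, 1.182, -0.996], 'p': [0.553, -0.438, 0.089], 'r': [0.011, 0.792, -0.01, 0.61]} t 18.5 f [ 0.4  0.3 -0.8] w 0.0599 20.0
 rows 0.9 N 1 shift [-0.044 -0.206 -0.931] turn [ 0.049  0.025 -0.067] bad 0 spd [0.  0.7 0.3 0.2 0.  0.3] q [-1.28  0.75  1.86  1.71  1.18 -1.02]
up [-0.003  0.005  1.   ]
```

>>> carry_out:
  plan:
    - [0, -0.2, -0.4, 0, -0.06, 0]
    - [0, 0, -0.25, 0, 0, 0]
    - [0, 0, -0.15, 0, 0, 0]
    - [0, 0, -0.1, 0, 0, 0]
    - [0, 0, 0, 0, 0, 0]
    - [0, 0, 0, 0, 0, 0]

```text
clock: 19.0
tcp_pos: [0.5525, -0.4445, 0.0674]
eef_rot: [0.012, 0.79, -0.009, 0.612]
ft_force: [-0.7, -0.0, -1.3]
width: 0.06
grasp_force: 20.0
```

>>> carry_out:
  plan:
    - [0, 0, -0.07, 0, 0, 0]
    - [0, 0, -0.07, 0, 0, 0]
    - [0, 0, 0, 0, 0, 0]
    - [0, 0, 0, 0, 0, 0]

```text
clock: 19.33
tcp_pos: [0.553, -0.4452, 0.066]
eef_rot: [0.012, 0.789, -0.009, 0.614]
ft_force: [-2.1, 1.3, 8.4]
width: 0.0598
grasp_force: 20.0
```

Contact shows at 8 N, so I release and rise straight up.

>>> carry_out:
  plan:
    - [0, 0, 0, 0, 0, 0]
    - [0, 0, 0, 0, 0, 0]
    - [0, 0, 0, 0, 0, 0]
    - [0, 0, 0, 0, 0, 0]
    - [0, 0, 0, 0, 0, 0]
    - [0, 0, 0, 0, 0, 0]
  grip: -1

```text
clock: 19.83
tcp_pos: [0.5524, -0.4446, 0.0634]
eef_rot: [0.011, 0.79, -0.01, 0.612]
ft_force: [-0.9, 0.3, -0.2]
width: 0.0881
grasp_force: 0.0
```

>>> carry_out:
  plan:
    - [0, 0, 0.4, 0, 0, 0]
    - [0, 0, 0.8, 0, 0, 0]
    - [0, 0, 0.9, 0, 0, 0]
    - [0, 0, 0.9, 0, 0, 0]
    - [0, 0, 0.9, 0, 0, 0]
    - [0, 0, 0.9, 0, 0, 0]
    - [0, 0, 0.9, 0, 0, 0]
    - [0, 0, 0.9, 0, 0, 0]
    - [0, 0, 0.9, 0, 0, 0]
    - [0, 0, 0, 0, 0, 0]

```text
clock: 20.67
tcp_pos: [0.5531, -0.4458, 0.2571]
eef_rot: [0.014, 0.789, -0.007, 0.614]
ft_force: [0.5, -0.9, 0.6]
width: 0.088
grasp_force: 0.0
```

Run:
```python
from leg import *
from h import *
from workcell import eyes
log()
A=eyes.camera("side");B=eyes.camera("scene")
cv2.imwrite("pics/t6.png",cv2.resize(np.hstack([A["frame"][60:220,260:460],B["frame"][100:260,150:350]])[:,:,::-1],(800,320)))
# ball: blob centre above housing in each view
out={}
for n,c,(a,b,e,d) in(("side",A,(290,145,325,175)),("scene",B,(260,165,290,195))):
    W=cloud(c);M=np.zeros((400,640),bool);M[b:d,a:e]=True;M&=(W[...,2]>.135)
    v,u=np.nonzero(M);(x,y),r=cv2.minEnclosingCircle(np.stack([u,v],1).astype(np.float32));out[n]=(x,y)
    w=W[M];w2=w[w[:,2]>.14];print(n,(x,y),r,len(u),w2.mean(0).round(4),w[:,2].max().round(3))
print(tri(B,out["scene"],A,out["side"]))
for n,c in(("side",A),("scene",B)):
    W=cloud(c).reshape(-1,3);W=W[~np.isnan(W[:,0])]
    for nm,(x,y) in dict(empty=(.552,-.305),placed=(.541,-.445)).items():
        Q=W[(abs(W[:,0]-x)<.05)&(abs(W[:,1]-y)<.05)&(W[:,2]>.085)&(W[:,2]<.11)];print(n,nm,len(Q),rect(Q) if len(Q)>5 else 0,Q[:,2].mean().round(4))
```

```text
{'q': [-1.284, 0.34, 1.919, 1.574, 1.169, -0.663], 'p': [0.553, -0.446, 0.257], 'r': [0.014, 0.789, -0.007, 0.614]} t 20.6667 f [ 0.5 -0.9  0.6] w 0.088 0.0
side (308.8999938964844, 160.89999389648438) 5.0220537185668945 72 [ 0.6261 -0.0569  0.1602] 0.17
scene (273.0, 182.0) 6.324655532836914 81 [ 0.6383 -0.0572  0.1585] 0.168
(array([ 0.63052844, -0.06608774,  0.14428693]), np.float64(0.005627677189235456))
side empty 187 [547.5, -305.6, 68.6, 61.2, 84.6] 0.0936
side placed 161 [538.9, -445.0, 70.3, 61.7, 85.9] 0.0934
scene empty 179 [556.6, -305.3, 65.2, 62.2, 86.2] 0.0923
scene placed 172 [548.6, -443.6, 63.3, 66.4, 0.1] 0.0921
```

View pics/t6.png

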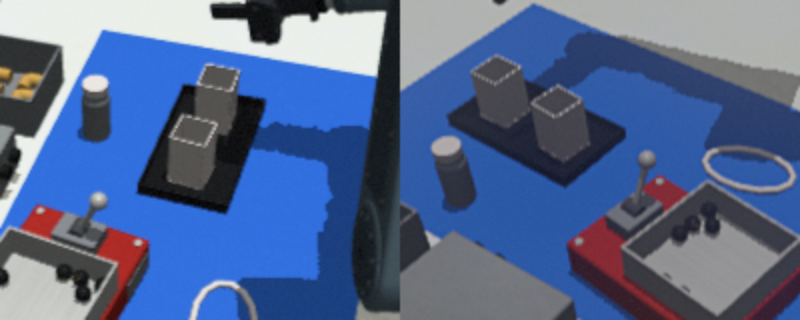

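Both cups stand upright in the tray, at (218,100) and (192,150) in the left panel. The lever ball is at (98,200) there, which is side pixel (309,160), and at scene pixel (273,179). Next I plan the push.

Run:
```python
from leg import *
from h import *;import pickle
D=pickle.load(open("d.pkl","rb"));print(tri(D["scene"],(273,179),D["side"],(309,160)))
n=now()
for tilt in(60,75,90):
 for fl in(1,-1):
  R=toolR(-8,tilt,fl)
  a=(np.array([.565,-.051,.25]),R);b=(np.array([.565,-.051,.137]),R);c=(np.array([.69,-.068,.137]),R)
  print(tilt,fl);leg(n,a,24);leg(a,b,6);leg(b,c,16)
```

```text
(array([ 0.62891422, -0.06509371,  0.15227116]), np.float64(0.001097342365431015))
60 1
 rows 24.5 N 24 shift [ 0.021  0.656 -0.004] turn [-0.969  0.085  0.737] bad 0 spd [0.9 0.4 0.1 1.3 0.5 1.2] q [-0.36 -0.17  2.03  0.16  0.78 -1.88]
 rows 4.5 N 6 shift [ 0.     0.    -0.753] turn [0. 0. 0.] bad 0 spd [0.  0.4 0.2 0.2 0.6 0.2] q [-0.36  0.01  2.12  0.23  0.51 -1.96]
 rows 5.0 N 16 shift [ 0.312 -0.043  0.   ] turn [0. 0. 0.] bad 0 spd [0.1 0.2 0.2 0.1 0.  0.1] q [-0.31  0.28  1.81  0.16  0.54 -1.86]
60 -1
 rows 15.7 N 24 shift [ 0.021  0.656 -0.004] turn [ 0.03   0.315 -0.043] bad 0 spd [0.6 0.5 0.4 1.1 0.4 1.4] q [-0.36 -0.17  2.03  0.16  0.78  1.27]
 rows 4.5 N 6 shift [ 0.     0.    -0.753] turn [0. 0. 0.] bad 0 spd [0.  0.4 0.2 0.2 0.6 0.2] q [-0.36  0.01  2.12  0.23  0.51  1.18]
 rows 5.0 N 16 shift [ 0.312 -0.043  0.   ] turn [0. 0. 0.] bad 0 spd [0.1 0.2 0.2 0.1 0.  0.1] q [-0.31  0.28  1.81  0.16  0.54  1.29]
75 1
 rows 24.5 N 24 shift [ 0.021  0.656 -0.004] turn [-0.862  0.077  0.855] bad 0 spd [0.9 0.3 0.1 1.1 0.5 1. ] q [-0.33 -0.02  1.82  0.05  1.08 -1.78]
 rows 4.5 N 
[... 835 characters left out ...]
73]
 rows 4.5 N 6 shift [ 0.     0.    -0.753] turn [0. 0. 0.] bad 0 spd [0.  0.3 0.2 0.  0.4 0. ] q [-0.3   0.28  1.71  0.    1.15 -1.73]
 rows 5.0 N 16 shift [ 0.312 -0.043  0.   ] turn [0. 0. 0.] bad 0 spd [0.  0.2 0.3 0.  0.1 0. ] q [-0.27  0.53  1.36  0.    1.25 -1.7 ]
90 -1
 rows 15.7 N 24 shift [ 0.021  0.656 -0.004] turn [ 0.047  0.523 -0.04 ] bad 0 spd [0.6 0.7 0.5 1.2 0.7 1.5] q [-0.3   0.15  1.61  0.    1.37  1.41]
 rows 4.5 N 6 shift [ 0.     0.    -0.753] turn [0. 0. 0.] bad 0 spd [0.  0.3 0.2 0.  0.4 0. ] q [-0.3   0.28  1.71  0.    1.15  1.41]
 rows 5.0 N 16 shift [ 0.312 -0.043  0.   ] turn [0. 0. 0.] bad 0 spd [0.  0.2 0.3 0.  0.1 0. ] q [-0.27  0.53  1.36  0.    1.25  1.44]
```

>>> carry_out:
  plan:
    - [0.02, 0.66, 0, 0.05, 0.52, -0.04]
    - [0.02, 0.66, 0, 0.05, 0.52, -0.04]
    - [0.02, 0.66, 0, 0.05, 0.52, -0.04]
    - [0.02, 0.66, 0, 0.05, 0.52, -0.04]
    - [0.02, 0.66, 0, 0.05, 0.52, -0.04]
    - [0.02, 0.66, 0, 0.05, 0.52, -0.04]
    - [0.02, 0.66, 0, 0.05, 0.52, -0.04]
    - [0.02, 0.66, 0, 0.05, 0.52, -0.04]
    - [0.02, 0.66, 0, 0.05, 0.52, -0.04]
    - [0.02, 0.66, 0, 0.05, 0.52, -0.04]
    - [0.02, 0.66, 0, 0.05, 0.52, -0.04]
    - [0.02, 0.66, 0, 0.05, 0.52, -0.04]
  grip: 1

```text
clock: 21.77
tcp_pos: [0.5576, -0.2454, 0.2494]
eef_rot: [0.004, 0.945, -0.044, 0.323]
ft_force: [-0.5, 0.2, -0.7]
width: 0.01
grasp_force: 0.0
```

>>> carry_out:
  plan:
    - [0.02, 0.66, 0, 0.05, 0.52, -0.04]
    - [0.02, 0.66, 0, 0.05, 0.52, -0.04]
    - [0.02, 0.66, 0, 0.05, 0.52, -0.04]
    - [0.02, 0.66, 0, 0.05, 0.52, -0.04]
    - [0.02, 0.66, 0, 0.05, 0.52, -0.04]
    - [0.02, 0.66, 0, 0.05, 0.52, -0.04]
    - [0.02, 0.66, 0, 0.05, 0.52, -0.04]
    - [0.02, 0.66, 0, 0.05, 0.52, -0.04]
    - [0.02, 0.66, 0, 0.05, 0.52, -0.04]
    - [0.02, 0.66, 0, 0.05, 0.52, -0.04]
    - [0.02, 0.66, 0, 0.05, 0.52, -0.04]
    - [0, 0.5, 0, 0.05, 0.52, -0.04]

```text
clock: 22.77
tcp_pos: [0.5631, -0.051, 0.2494]
eef_rot: [-0.003, 0.997, -0.073, 0.0]
ft_force: [0.1, 0.4, 1.0]
width: 0.0003
grasp_force: 0.0
```

Run:
```python
from leg import *
from h import log
log();R=toolR(-8,90,-1);leg(now(),(np.array([.57,-.054,.137]),R),6)
```

```text
{'q': [-0.304, 0.15, 1.62, 0.006, 1.372, 1.411], 'p': [0.563, -0.051, 0.249], 'r': [-0.003, 0.997, -0.073, 0.0]} t 22.7667 f [0.1 0.4 1. ] w 0.0003 0.0
 rows 4.5 N 6 shift [ 0.046 -0.02  -0.749] turn [-0.01   0.002  0.009] bad 0 spd [0.  0.3 0.2 0.  0.4 0. ] q [-0.3   0.29  1.7   0.    1.16  1.41]
```

>>> carry_out:
  plan:
    - [0.05, 0, -0.75, 0, 0, 0]
    - [0.05, 0, -0.75, 0, 0, 0]
    - [0.05, 0, -0.75, 0, 0, 0]
    - [0.05, -0.05, -0.75, 0, 0, 0]
    - [0.05, -0.05, -0.75, 0, 0, 0]
    - [0, -0.05, -0.75, 0, 0, 0]
    - [0, 0, 0, 0, 0, 0]

```text
clock: 23.35
tcp_pos: [0.5663, -0.0554, 0.1327]
eef_rot: [-0.004, 0.997, -0.073, -0.002]
ft_force: [-0.6, 1.0, -0.3]
width: 0.0008
grasp_force: 0.0
```

>>> carry_out:
  plan:
    - [0.4, -0.06, 0, 0, 0, 0]
    - [0.4, -0.06, 0, 0, 0, 0]
    - [0.4, -0.06, 0, 0, 0, 0]
    - [0.4, -0.06, 0, 0, 0, 0]
    - [0.4, -0.06, 0, 0, 0, 0]
    - [0.4, -0.06, 0, 0, 0, 0]
    - [0.4, -0.06, 0, 0, 0, 0]
    - [0.4, -0.06, 0, 0, 0, 0]
    - [0.3, -0.04, 0, 0, 0, 0]

```text
clock: 24.1
tcp_pos: [0.6579, -0.0692, 0.1384]
eef_rot: [-0.003, 0.997, -0.073, 0.003]
ft_force: [-2.1, 0.2, -0.5]
width: 0.0002
grasp_force: 0.5
```

>>> carry_out:
  plan:
    - [0.2, -0.03, 0, 0, 0, 0]
    - [0.2, -0.03, 0, 0, 0, 0]
    - [0.2, -0.03, 0, 0, 0, 0]
    - [0.1, 0, 0, 0, 0, 0]

```text
clock: 24.43
tcp_pos: [0.6753, -0.0717, 0.1383]
eef_rot: [-0.003, 0.997, -0.073, 0.003]
ft_force: [-0.9, -0.3, -0.7]
width: 0.0004
grasp_force: 0.5
```

>>> carry_out:
  plan:
    - [0.1, 0, 0, 0, 0, 0]
    - [0.1, 0, 0, 0, 0, 0]
    - [0.1, 0, 0, 0, 0, 0]
    - [0, 0, 0, 0, 0, 0]

```text
clock: 24.77
tcp_pos: [0.678, -0.0717, 0.1379]
eef_rot: [-0.002, 0.997, -0.073, -0.003]
ft_force: [-20.9, -0.6, 9.7]
width: 0.0002
grasp_force: 9.8
```

The push force has risen to 21 N, so the lever is against its stop. I back off and check.

>>> carry_out:
  plan:
    - [-0.5, 0.07, 0, 0, 0, 0]
    - [-0.8, 0.1, 0, 0, 0, 0]
    - [-0.8, 0.1, 0, 0, 0, 0]
    - [-0.8, 0.1, 0.5, 0, 0, 0]
    - [-0.8, 0.1, 1, 0, 0, 0]
    - [-0.8, 0, 1, 0, 0, 0]
    - [-0.5, 0, 1, 0, 0, 0]
    - [-0.5, 0, 1, 0, 0, 0]
    - [-0.5, 0, 1, 0, 0, 0]
    - [0, 0, 0, 0, 0, 0]

```text
clock: 25.6
tcp_pos: [0.5339, -0.0605, 0.2825]
eef_rot: [-0.001, 0.997, -0.073, 0.008]
ft_force: [0.3, -1.0, 0.7]
width: 0.0004
grasp_force: 0.0
```

Run:
```python
from h import *
from workcell import eyes
log()
A=eyes.camera("side");B=eyes.camera("scene")
cv2.imwrite("pics/f7.png",cv2.resize(np.hstack([A["frame"][90:270,220:420],B["frame"][120:300,150:350]])[:,:,::-1],(800,360)))
for n,c in(("side",A),("scene",B)):
    W=cloud(c).reshape(-1,3);W=W[~np.isnan(W[:,0])]
    Q=W[(abs(W[:,0]-.67)<.08)&(abs(W[:,1]+.065)<.03)&(W[:,2]>.14)&(W[:,2]<.18)];print(n,len(Q),Q.mean(0).round(4))
```

```text
{'q': [-0.338, 0.05, 1.662, 0.007, 1.415, 1.378], 'p': [0.534, -0.061, 0.283], 'r': [-0.001, 0.997, -0.073, 0.008]} t 25.6 f [ 0.3 -1.   0.7] w 0.0004 0.0
side 68 [ 0.6953 -0.0659  0.157 ]
scene 76 [ 0.708  -0.0667  0.1559]
```

View pics/f7.png

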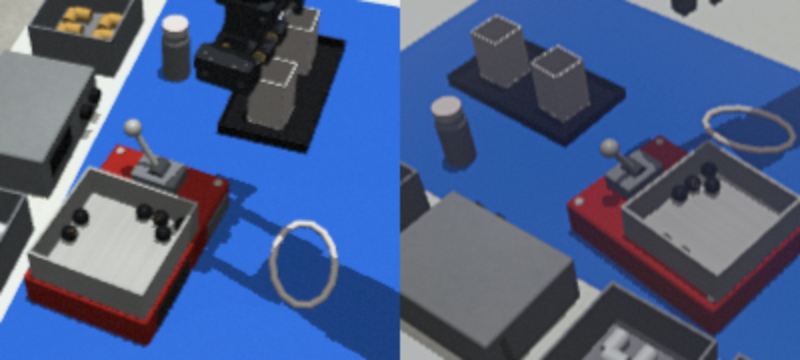

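The lever ball has moved about 70 mm and now leans away from the robot, at (133,127) in the left panel. The knobs are in the hopper and both cups are upright.

```bash
python3 -c "
from workcell import ticket
print(ticket.hand_in())"
```

```text
the job is handed in; nothing more can be done
None
```

All six knobs are in the hopper, the emptied cup stands upright in the free half of the tray, the lever is pushed to its on stop, and the job was handed in after about 26 s; no verdict came back.

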